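Drive a jammed adapter plug out of a tube block with a drift rod

ROBOT

A 7-joint arm with a two-finger parallel gripper is mounted at the origin on the work surface. World frame = base frame: x ahead of the robot, y to its left, z up, the work surface at z = 0. Lengths are in mm, angles in degrees, forces in N, time in s.
With the tool pointing down it reaches from about 425 to 875 mm from the base axis. Payload 8.4 kg.
Tool frame: the origin (TCP) lies on the mounting face of the last link; the fingertips stand ctrl.tips_ahead ahead of it and the grasp point (between the pads) lies 155 mm ahead of it (ctrl.tips_ahead is the distance from the TCP to the fingertips, in mm); z points along the fingers, y is the direction in which the jaws open and shut (so a half turn about z gives the same grasp; the last joint's range is limited). The gripper opens to 85 mm and grips with 20 to 120 N. Pads are 22 mm wide; open, the fingers measure 114 mm over their backs; the gripper's body (76 mm by 85 mm) begins 54 mm behind the grasp point. The pads swing forward as they close: fully open they stand 13 mm farther back than shut.
Start: joints at [66.28, 19.091, 2.286, 83.961, -0.768, 76.965, -3.352], TCP at [201.236, -618.043, 404.708] pointing down, gripper open.
Joint ranges: [-147.57, 147.57], [-21.85, 119.76], [-74.77, 79.35], [14.55, 137.4], [-85.83, 265.84], [4.83, 119.75], [-152.11, 152.11]. Speed limits (degrees/s): [127.2, 127.2, 159.86, 159.86, 180, 180, 180].

INTERFACE

Orientations are given as [roll, pitch, yaw] about the fixed x, y, z axes, in that order (R = Rz(yaw) Ry(pitch) Rx(roll)).
In Python, from bench import ctrl gives the robot as it stands.
- The arm moves only by the tool move_arm, never from a script. Its argument "steps" is a list that holds one entry, the list of rows, each a list of 5 numbers: the shift along the tool's x, y, z in mm, then the turn about the tool's z in degrees, then the closure, from -1 (fully open) to 1 (shut). A call has 1 to 12 rows; each row is the pose to reach, as a shift and turn from the pose measured when the call began, along the tool's axes at that moment; what a row does not reach only later rows make up. A row lasts 1/8 s, in which the tool goes at most 62.5 mm and 10.7 degrees, less where a joint would pass 70% of its speed; a pose out of reach is approached as far as the arm can. A call with a gripper value outside its range is refused whole. The fingers move at their own pace and stop on an object; "force" is the grip in N (left out, the last holds). Time passes only in rows, so rows that repeat a pose let the fingers close. It gives the time, the measured TCP pose, the force and the opening at its end, in the units of the state.
- ctrl.sense(): the state, without advancing time (a new reading comes with each control period).
- ctrl.grab_frame(name): name is "side" or "top" or "wrist"; returns (picture, depth): 400x640x3 uint8, blue, green, red; 400x640 float32, mm along the optical axis (not along the pixel's ray), 0 where there is no reading.
- ctrl.camera_model(name): a dict with "fx", "fy", "cx", "cy" (pixels), "R" (3x3) and "t" (3): a world point X has camera coordinates R X + t. Camera axes: x right, y down, z forward; pixel columns grow to the right and rows downward; lengths in mm; the calibration is good to about 2 mm. The wrist camera is an equidistant fisheye: a pixel r from the principal point sees the ray r / f radians off the axis. A picture is of the moment at which its call begins: read the wrist's pose just before it. camera_model takes no time and is no camera call; for the wrist camera it gives the pose at the moment of the call.
- ctrl.job_done(): hands the job in, once; it reports no verdict.
The state is a dict: "time_s": time; "joint_pos": joint angles; "qvel": joint speeds; "joint_efforts": joint torques, N m; "ee_pos": TCP position; "tool_rot": TCP orientation; "wrist_force": force on the tool from outside, world axes, zero at the start; "ft_torque": the same for the moment, N m; "gripper_width": opening from 0.0 (shut) to 1.0 (fully open).
Only numpy, scipy, OpenCV 4.12 (cv2) and the standard library are available. Lean on these libraries where they do the work, as an engineer would, in place of code of your own. Each camera call takes 0.05 s, during which the arm holds its last target.

TASK

An orange adapter plug is jammed in one bore of the aluminium tube block. Take the blue-handled drift rod from its white stand, lower its pin into that bore from above and press the plug down and out until it sits fully home on the floor of the brass catch cup below; feel for the bottom and never press harder than 25 N with the rod. Then put the rod back in its stand, upright and fully seated, let go, and leave everything else on the bench undisturbed.

Things in the scene. Friction and masses are not known exactly. Their poses are not given: they have to be found in the camera images.
- block: Aluminium tube block 100 x 90 x 45 mm (x, y, z) on four legs on a blue base plate 120 x 110 x 12 mm, fixed to the bench. Origin: centre of the plate's underside, on the bench; z up. The aluminium spans z = 52 to 97 mm. Four through bores, 17 mm diameter, 2 mm chamfer at the mouth, at x = +-20, y = +-18 mm; the plug is jammed in the one at (+20, +18). The other three are empty.
- bore (a point): Centre of the mouth of the jammed bore, ringed with a thin red paint line, on the top face of the aluminium block (97 mm above the bench).
- cup (a point): Centre of the floor (a firm rubber pad) of the catch cup, straight below the jammed bore, 22 mm above the bench. Its brass wall is 25 mm in outside diameter, its rim 31 mm above the bench. No other bore has a cup. Fully home, the plug's origin is at this point, the plug's top then 51 mm below the bore's mouth, clear below the aluminium.
- plug: Orange plastic plug, 16.6 mm diameter, 24 mm long, flat closed top. Origin: centre of its underside; z up. Its top starts 6 to 21 mm below the bore's mouth. It only slides straight down (or up) the bore: about 7 N moves it slowly, plus 0.6 N for each 10 mm/s, and it stays where it is left. Over 25 N cracks it. Only the rod should touch it, not the gripper.
- rod: Drift rod, about 0.2 kg: blue handle 22 x 22 mm, from 6 to 56 mm above the origin, on a dark collar 34 mm in diameter, 6 mm thick; below it a steel pin of 13 mm diameter, tip chamfered. Origin: centre of the collar's underside; z up, x and y square to the handle's faces. The pin is clamped at an unknown setting: its tip is 62 to 86 mm below the origin and must be felt for.
- stand: White rod stand 80 x 80 mm, 105 mm tall, fixed to the bench; top plate 20 mm thick with one through hole of 21 mm diameter in its middle. Origin: centre of its underside, on the bench; z up.
- seat (a point): Centre of the hole's mouth on top of the stand, 105 mm above the bench: where the rod's origin is when it is seated, as it is at the start, its collar on the stand's top and its pin hanging in the hole.
- lamp: Bystander: glass spirit lamp, 100 mm diameter, 94 mm tall; origin under its centre.
- flask: Bystander: clear glass conical flask, 80 mm diameter, 113 mm tall; origin under its centre.
- dish: Bystander: round culture dish with a white lid, 94 mm diameter, 18 mm tall; origin under its centre.
- film: Bystander: upright white roll of sealing film, 54 mm diameter, 50 mm tall; origin under its centre.
- marker: Bystander: grey and red marker pen, 127 mm long, 14 mm thick, lying on the bench; origin under its grey part.
- spare: Bystander: a spare orange plug standing on the bench, 16.6 mm diameter, 24 mm tall; origin under its centre.
- reagent: Bystander: amber jar with a blue cap, 60 mm diameter, 120 mm tall; origin under its centre.
Not all that is in view belongs to the job. There is more than one size of the rod; the one meant has the size given above.

How it is judged (in metres and radians):
On the way, in this order (a step that is already met when the one before it is completed fails the run):
1. the rod is lifted out of its stand (z of rod in the frame of stand above 0.155 m), for 0.1 s.
2. the plug is driven out of the bore by the rod and sits on the cup floor (within 1.5 mm) (z of plug in the frame of block below 0.0235 m and horizontal distance between rod and bore below 0.012 m), for 0.1 s.
At the end, for the whole second after the job is handed in: The plug is out of the bore with its underside within 1.5 mm of the cup floor; the rod stands upright (within 0.08 rad) and still in its stand, its origin within 8 mm sideways and 4 mm in height of the seat; the robot has let go (z of plug in the frame of block below 0.0235 m and horizontal distance between rod and seat below 0.008 m and z of rod in the frame of stand between 0.101 and 0.109 m and angle between rod's own z axis and vertical below 0.08 rad and linear speed of rod below 0.02 m/s); the robot touches nothing.
It fails at once if the rod presses on the plug harder than 25 N (contact force between rod and plug above 25 N).
It fails at once if the rod presses on the block harder than 25 N (contact force between rod and block above 25 N).
It fails at once if the robot itself touches the plug (contact force between the arm and plug above 0.5 N).
It fails at once if the fingers touch the plug (contact force between the fingers and plug above 0.5 N).
It fails at once if a bystander is shifted by more than 25 mm (distance of any of lamp, flask, dish, film, marker, spare, reagent from where it was at the start of the episode above 0.025 m).
It also fails if it takes over 64 s, if anything falls off the work surface, if the arm or the gripper's body presses on something with over 40 N, if the wrist force passes 120 N, or if a joint passes its speed limit or range.

## Working session

There is one attempt and no reset: what is moved stays moved. The work goes in short steps, Python scripts to look and compute and a tool call to move; the robot and the scene stay as the last step left them, time stands still between calls to the robot, and variables do not carry over. Pictures are saved under pics/ and viewed, and the job is handed in when it is done.

Besides the shell and the picture viewer there is one more tool, called after "Request:" as name(argument=value, ...) on one line, values as JSON. move_arm: Moves the arm, as the interface text tells. Its arguments: {"type":"object","properties":{"steps":{"type":"array","items":{"type":"array","items":{"type":"array","items":{"type":"number"}}}},"force":{"type":"number"}},"required":["steps"]}

```bash
ls; mkdir -p pics; python3 - <<'E'
from bench import ctrl
import cv2,numpy as np
print(ctrl.sense(), ctrl.tips_ahead)
for n in ("side","top","wrist"):
    m=ctrl.camera_model(n); 
    p,d=ctrl.grab_frame(n); cv2.imwrite(f"pics/{n}0.png",p); np.savez(f"{n}0.npz",p=p,d=d,**m)
    print(n,{k:np.round(v,3).tolist() for k,v in m.items()})
E
```

```text
pics
{'time_s': 0.0, 'joint_pos': array([66.28004283, 19.13493496,  2.28409075, 84.01306335, -0.76729354,
       76.96361777, -3.35273394]), 'qvel': array([ 0.13437164,  0.0025314 , -0.09256341, -0.05521902,  0.10033391,
        0.02661141,  0.07077414]), 'joint_efforts': array([-1.39446154e-03, -6.58557272e+01,  1.36423599e+00, -4.05564702e+01,
        1.65935489e-02,  1.27431095e-02, -4.51166784e-06]), 'ee_pos': array([ 201.19327292, -617.89871599,  403.76793296]), 'tool_rot': array([-1.79903865e+02,  6.94363302e-03,  1.80348669e+01]), 'wrist_force': array([-0.28882056, -0.40330323, -0.37716769]), 'ft_torque': array([-0.00952091, -0.04238042,  0.08916285]), 'gripper_width': 1.0014754065039302} 173.4
side {'fx': 420.619, 'fy': 420.619, 'cx': 317.697, 'cy': 203.484, 'R': [[-0.917, -0.398, -0.014], [-0.2, 0.49, -0.848], [0.345, -0.775, -0.529]], 't': [575.723, 182.244, 908.431]}
top {'fx': 407.976, 'fy': 407.976, 'cx': 326.947, 'cy': 208.505, 'R': [[0.132, -0.991, 0.0], [-0.971, -0.129, -0.202], [0.2, 0.026, -0.979]], 't': [-41.744, 610.252, 1098.021]}
wrist {'fx': 309.707, 'fy': 309.707, 'cx': 324.494, 'cy': 195.082, 'R': [[0.309, -0.951, -0.002], [-0.906, -0.295, 0.303], [-0.288, -0.092, -0.953]], 't': [-648.727, -38.235, 380.929]}
```

View pics/side0.png

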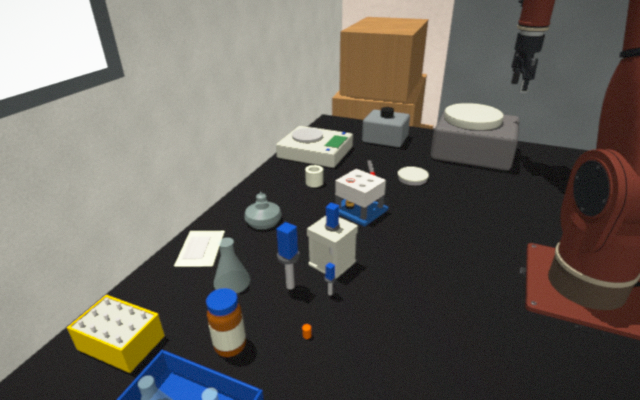

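View pics/top0.png

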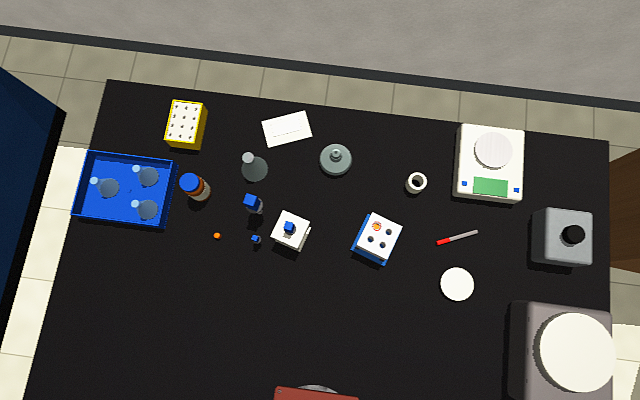

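View pics/wrist0.png

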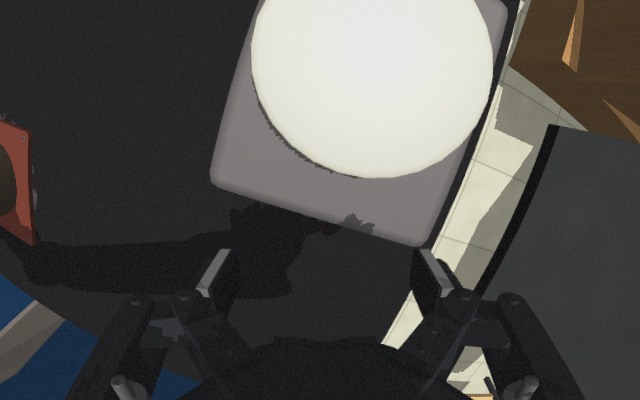

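```bash
cat > h.py <<'E'
import cv2,numpy as np
def ray(m,u,v):
    R=np.array(m['R']);t=np.array(m['t'])
    d=np.array([(u-m['cx'])/m['fx'],(v-m['cy'])/m['fy'],1.]);
    return -R.T@t, R.T@d
def onz(m,u,v,z):
    c,d=ray(m,u,v); return c+d*(z-c[2])/d[2]
def fray(m,u,v):
    R=np.array(m['R']);t=np.array(m['t'])
    x=np.array([u-m['cx'],v-m['cy']]);r=np.linalg.norm(x);a=r/m['fx']
    d=np.array([*(np.sin(a)*x/max(r,1e-9)),np.cos(a)]); return -R.T@t,R.T@d
def fonz(m,u,v,z):
    c,d=fray(m,u,v); return c+d*(z-c[2])/d[2]
E
python3 - <<'E'
import numpy as np,cv2
from h import *
m=np.load('top0.npz');p=m['p'];d=m['d']
c=p[170:290,200:500]; cv2.imwrite('pics/topcrop.png',cv2.resize(c[:,:200],None,fx=4,fy=4,interpolation=cv2.INTER_CUBIC))
s=np.load('side0.npz');cv2.imwrite('pics/sidecrop.png',cv2.resize(s['p'][150:310,260:450],None,fx=4,fy=3.7,interpolation=cv2.INTER_CUBIC))
for n,u,v in [('handle',289,226),('stand',300,240),('blk',385,232),('bigrod',250,201),('small',256,238),('reag',188,183),('flask',248,158)]:
    c,r=ray(m,u,v); print(n,np.round(c+r*d[v,u]))
E
```

```text
handle [532. 127. 158.]
stand [506.  98. 106.]
blk [ 573. -137.   17.]
bigrod [583. 237. 164.]
small [499. 221.  82.]
reag [619. 423. 121.]
flask [714. 275. 111.]
```

View pics/topcrop.png

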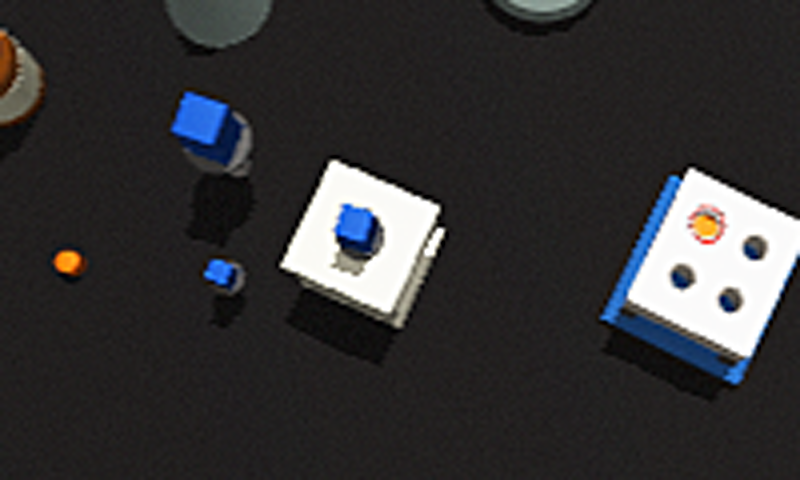

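View pics/sidecrop.png

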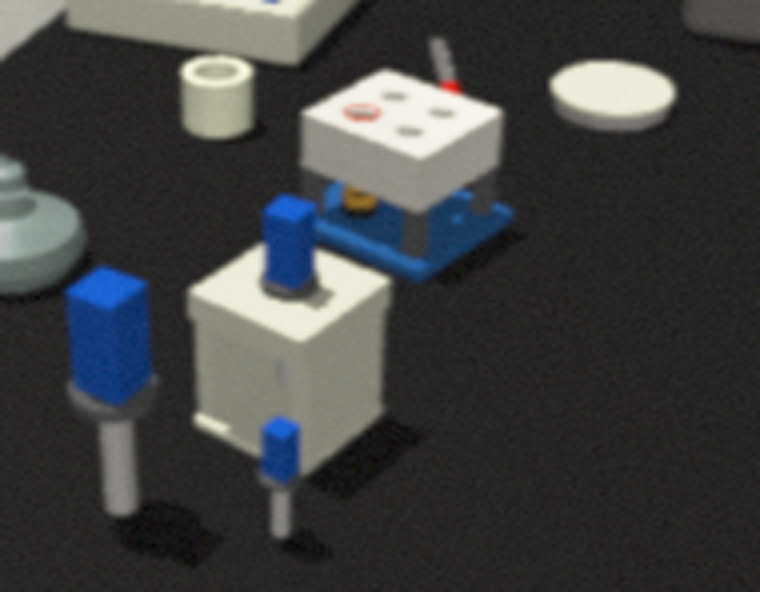

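```bash
python3 - <<'E'
import numpy as np,cv2
from h import *
m=np.load('top0.npz');p=m['p'];d=m['d']
hsv=cv2.cvtColor(p,cv2.COLOR_BGR2HSV)
w=((hsv[...,2]>232)&(hsv[...,1]<40)).astype(np.uint8)*255
for name,(x0,x1,y0,y1),z in [('stand',(265,315,200,260),105),('block',(350,410,200,275),97)]:
    k=np.zeros_like(w);k[y0:y1,x0:x1]=w[y0:y1,x0:x1]
    cs,_=cv2.findContours(k,cv2.RETR_EXTERNAL,cv2.CHAIN_APPROX_NONE);c=max(cs,key=cv2.contourArea)
    c=cv2.convexHull(c).reshape(-1,2)
    W=np.array([onz(m,u,v,z)[:2] for u,v in c],np.float32)
    print(name,cv2.minAreaRect(W))
b=((hsv[...,0]>100)&(hsv[...,0]<130)&(hsv[...,1]>150)&(hsv[...,2]>190)).astype(np.uint8)*255
k=np.zeros_like(b);k[215:240,278:300]=b[215:240,278:300]
cs,_=cv2.findContours(k,cv2.RETR_EXTERNAL,cv2.CHAIN_APPROX_NONE);c=max(cs,key=cv2.contourArea).reshape(-1,2)
W=np.array([onz(m,u,v,161)[:2] for u,v in c],np.float32);print('handle top',cv2.minAreaRect(W))
c=p[170:290,200:500]
for n,u,v in [('red',708,225),('b',755,247),('c',683,277),('d',731,300)]:
    print(n,onz(m,200+u/4,170+v/4,97)[:2].round(1))
E
```

```text
stand ((533.6112060546875, 130.31466674804688), (80.16592407226562, 78.95662689208984), 73.45085144042969)
block ((548.8071899414062, -112.79068756103516), (90.10896301269531, 99.00707244873047), 71.30782318115234)
handle top ((533.2029418945312, 129.32403564453125), (19.647974014282227, 19.8144588470459), 80.43539428710938)
red [ 572.3 -104.1]
b [ 561.4 -137.5]
c [534.5 -91.1]
d [ 523.2 -125. ]
```

```bash
cat >> h.py <<'E'
def shift(targets):
    from bench import ctrl
    from scipy.spatial.transform import Rotation as Ro
    s=ctrl.sense(); R=Ro.from_euler('xyz',s['tool_rot'],degrees=True).as_matrix()
    print('t',round(s['time_s'],2),'pos',s['ee_pos'].round(2),'rot',s['tool_rot'].round(2),'F',s['wrist_force'].round(2),'w',round(s['gripper_width'],3),'q',s['joint_pos'].round(0))
    for x,y,z,yaw in targets:
        print((R.T@(np.array([x,y,z])-s['ee_pos'])).round(2), 'turn',round(s['tool_rot'][2]-yaw,2))
E
python3 - <<'E'
from h import *
m=np.load('wrist0.npz'); print(-m['R'].T@m['t'])
shift([(350,-500,400,30),(520,-250,400,55),(533,130,400,80)])
E
```

```text
[ 275.72036365 -593.18801443  373.52681092]
t 0.15 pos [ 201.2  -617.93  404.03] rot [-1.7993e+02  1.0000e-02  1.8030e+01] F [0.61 0.57 0.34] w 1.002 q [66. 19.  2. 84. -1. 77. -3.]
[178.   -66.06   4.09] turn -11.97
[ 417.05 -251.15    4.3 ] turn -36.97
[ 547.06 -608.45    4.74] turn -61.97
```

Request:
move_arm(steps=[[[60, -22, 4, -4, -1], [119, -44, 4, -8, -1], [178, -66, 4, -12, -1], [220, -99, 4, -17, -1], [265, -133, 4, -22, -1], [309, -167, 4, -27, -1], [353, -201, 4, -32, -1], [395, -235, 4, -37, -1], [430, -280, 4, -42, -1], [450, -335, 4, -46, -1], [470, -390, 4, -50, -1], [490, -445, 4, -54, -1]]])

```text
time_s: 1.65
ee_pos: [529.1, -41.2, 400.5]
tool_rot: [-180.0, -0.0, 72.2]
wrist_force: [0.1, -0.9, 0.4]
gripper_width: 1.001
```

```bash
python3 - <<'E'
from h import *
shift([(533,130,400,80)])
E
```

```text
t 1.65 pos [529.07 -41.23 400.47] rot [-1.7996e+02 -5.0000e-02  7.2160e+01] F [ 0.06 -0.92  0.4 ] w 1.001 q [ 26.   7. -29. 100.   4.  74. -21.]
[164.2  -48.72   0.64] turn -7.84
```

Request:
move_arm(steps=[[[55, -16, 0, -3, -1], [110, -32, 0, -6, -1], [164, -49, 0, -8, -1], [164, -49, 0, -8, -1]]])

```text
time_s: 2.15
ee_pos: [531.5, 135.0, 400.7]
tool_rot: [-179.9, -0.2, 80.6]
wrist_force: [0.2, -1.5, -0.4]
gripper_width: 0.998
```

```bash
python3 - <<'E'
from h import *
from bench import ctrl
shift([(533,130,400,80)])
n='wrist';m=ctrl.camera_model(n);p,d=ctrl.grab_frame(n); cv2.imwrite("pics/w1.png",p); np.savez("w1.npz",p=p,d=d,**m)
print(-m['R'].T@m['t'])
E
```

```text
t 2.15 pos [531.54 135.04 400.68] rot [-1.7993e+02 -1.7000e-01  8.0640e+01] F [ 0.22 -1.49 -0.41] w 0.998 q [ 14.  11. -37.  97.   6.  75. -33.]
[-4.74  2.26  0.67] turn 0.64
[545.39152618 211.92136581 370.54624988]
```

View pics/w1.png

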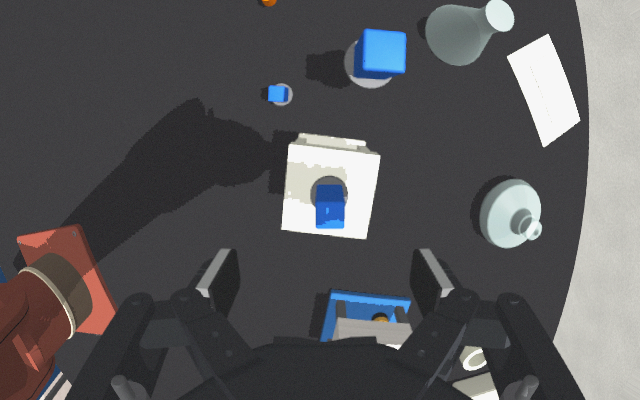

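```bash
python3 - <<'E'
from h import *
m=dict(np.load('w1.npz'));p=m['p']
cv2.imwrite('pics/w1c.png',cv2.resize(p[125:250,265:395],None,fx=6,fy=4.8,interpolation=cv2.INTER_CUBIC))
E
```

```text
(no output)
```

View pics/w1c.png

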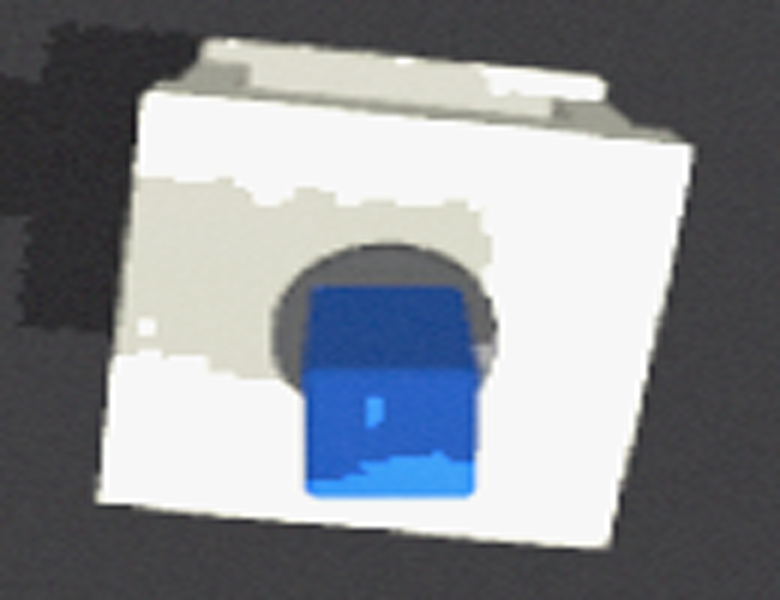

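```bash
python3 - <<'E'
from h import *
m=dict(np.load('w1.npz'))
for n,z,c in [('handle',161,[(303,368),(476,368),(476,497),(305,497)]),('stand',105,[(143,92),(692,147),(610,550),(97,502)])]:
    W=np.array([fonz(m,265+(u+.5)/6-.5,125+(v+.5)/4.8-.5,z)[:2] for u,v in c],np.float32); print(n,W.round(1).tolist(),W.mean(0),cv2.minAreaRect(W))
E
```

```text
handle [[526.7000122070312, 143.89999389648438], [547.0999755859375, 140.5], [544.0999755859375, 119.80000305175781], [523.4000244140625, 123.19999694824219]] [535.3089  131.86415] ((535.410400390625, 131.84326171875), (20.907089233398438, 21.02029800415039), 80.65741729736328)
stand [[507.8999938964844, 181.10000610351562], [585.0, 158.3000030517578], [563.2000122070312, 80.19999694824219], [485.0, 103.5999984741211]] [535.2711  130.79044] ((535.5363159179688, 130.65151977539062), (81.1233139038086, 81.61182403564453), 73.54700469970703)
```

```bash
python3 - <<'E'
from h import *
shift([(534.8,131,292,80.6)])
E
```

```text
t 2.2 pos [532.15 132.   400.46] rot [-1.7993e+02 -7.0000e-02  8.0400e+01] F [ 0.53 -1.01 -0.  ] w 0.999 q [ 14.  11. -37.  97.   6.  75. -33.]
[ -0.69   2.91 108.45] turn -0.2
```

Request:
move_arm(steps=[[[-0.7, 2.9, 30, -0.3, -1], [-0.7, 2.9, 60, -0.3, -1], [-0.7, 2.9, 90, -0.3, -1], [-0.7, 2.9, 108, -0.3, -1], [-0.7, 2.9, 108, -0.3, -1], [-0.7, 2.9, 108, -0.3, -1]]])

```text
time_s: 2.95
ee_pos: [535.3, 130.8, 293.5]
tool_rot: [180.0, -0.1, 80.7]
wrist_force: [0.7, -0.2, -0.4]
gripper_width: 1.002
```

```bash
python3 - <<'E'
from h import *
from bench import ctrl
shift([(534.8,131,292,80.6)])
n='wrist';m=ctrl.camera_model(n);p,d=ctrl.grab_frame(n); cv2.imwrite("pics/w2.png",p); np.savez("w2.npz",p=p,d=d,**m)
E
```

```text
t 2.95 pos [535.26 130.82 293.48] rot [ 1.800e+02 -1.000e-01  8.067e+01] F [ 0.71 -0.18 -0.36] w 1.002 q [ 13.  16. -36. 104.  10.  63. -36.]
[ 0.1  -0.49  1.48] turn 0.07
```

View pics/w2.png

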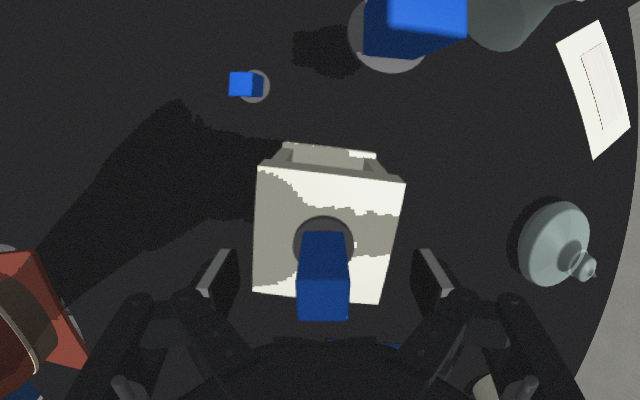

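Request:
move_arm(steps=[[[0, 0, 1.5, 0, 1], [0, 0, 1.5, 0, 1], [0, 0, 1.5, 0, 1], [0, 0, 1.5, 0, 1], [0, 0, 1.5, 0, 1], [0, 0, 1.5, 0, 1]]], force=80)

```text
time_s: 3.75
ee_pos: [535.4, 131.1, 292.4]
tool_rot: [180.0, -0.1, 80.7]
wrist_force: [-0.2, -0.6, 4.6]
gripper_width: 0.25
```

```bash
python3 - <<'E'
from h import *
shift([])
E
```

```text
t 3.75 pos [535.36 131.08 292.43] rot [ 1.7995e+02 -1.1000e-01  8.0690e+01] F [-0.2  -0.6   4.64] w 0.25 q [ 13.  16. -36. 104.  11.  63. -36.]
```

Request:
move_arm(steps=[[[0, 0, -15, 0, 1], [0, 0, -35, 0, 1], [0, 0, -60, 0, 1], [0, 0, -85, 0, 1], [0, 0, -105, 0, 1], [0, 0, -110, 0, 1], [0, 0, -110, 0, 1]]])

```text
time_s: 4.62
ee_pos: [535.1, 130.8, 402.3]
tool_rot: [180.0, -0.1, 80.7]
wrist_force: [-0.2, 0.2, -1.6]
gripper_width: 0.247
```

```bash
python3 - <<'E'
from h import *
from bench import ctrl
shift([(535.4,-20,402,80.7),(573,-103,402,80.7)])
n='side';m=ctrl.camera_model(n);p,d=ctrl.grab_frame(n); np.savez("s2.npz",p=p,d=d,**m)
cv2.imwrite("pics/s2.png",cv2.resize(p[80:310,240:480],None,fx=3,fy=2.6,interpolation=cv2.INTER_CUBIC)); 
E
```

```text
t 4.62 pos [535.11 130.8  402.34] rot [ 1.7995e+02 -1.0000e-01  8.0680e+01] F [-0.19  0.19 -1.59] w 0.247 q [ 14.  11. -37.  97.   7.  75. -33.]
[-1.4877e+02  2.4690e+01  9.0000e-02] turn -0.02
[-2.2459e+02  7.5230e+01 -1.0000e-02] turn -0.02
```

View pics/s2.png

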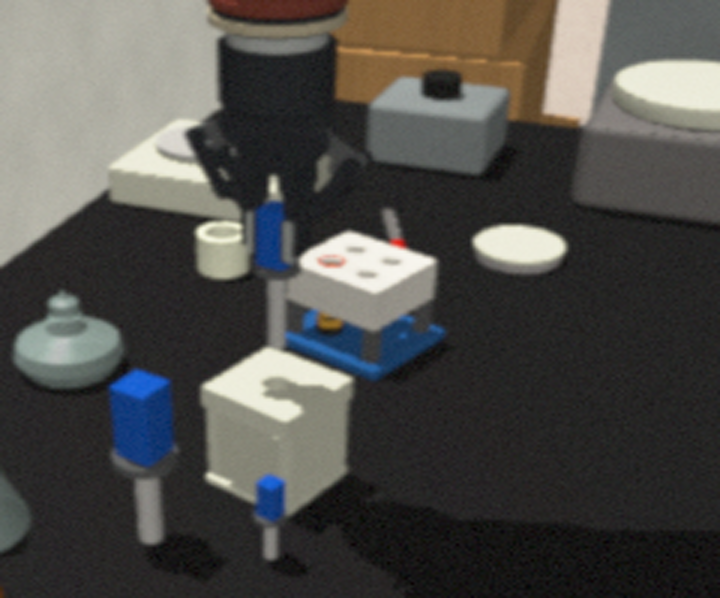

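```bash
python3 - <<'E'
from h import *
m=np.load('s2.npz')
R=m['R'];t=m['t']
for z in (402.3-187.4,150,140,130,125):
    c=R@np.array([535.2,131,z])+t; print(z,m['fx']*c[0]/c[2]+m['cx'],m['fy']*c[1]/c[2]+m['cy'])
cv2.imwrite('pics/s2b.png',cv2.resize(m['p'][140:230,310:360],None,fx=8,fy=6,interpolation=cv2.INTER_CUBIC))
shift([(565,-165,402,80.7)])
E
```

```text
214.9 331.9318160381014 182.90948569903998
150 331.8129113405914 209.078181514843
140 331.7953815514279 212.93615962622576
130 331.77805280310014 216.74989241689335
125 331.7694627415698 218.64040399409393
t 4.67 pos [535.04 130.74 401.82] rot [ 1.800e+02 -9.000e-02  8.069e+01] F [-0.27  0.64 -1.54] w 0.248 q [ 14.  11. -37.  97.   7.  75. -33.]
[-286.99   77.43   -0.63] turn -0.01
```

View pics/s2b.png

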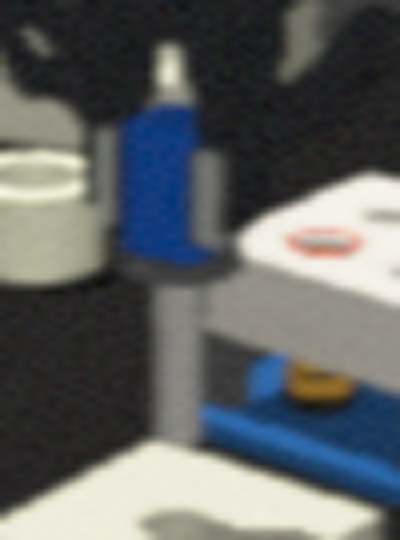

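Request:
move_arm(steps=[[[-35, 10, -1, 0, 1], [-85, 23, -1, 0, 1], [-140, 38, -1, 0, 1], [-195, 53, -1, 0, 1], [-245, 66, -1, 0, 1], [-275, 74, -1, 0, 1], [-287, 77, -1, 0, 1], [-287, 77, -1, 0, 1], [-287, 77, -1, 0, 1]]])

```text
time_s: 5.8
ee_pos: [564.7, -162.9, 402.2]
tool_rot: [-180.0, -0.1, 80.8]
wrist_force: [0.5, -0.3, -1.8]
gripper_width: 0.246
```

```bash
python3 - <<'E'
from h import *
from bench import ctrl
shift([(573,-103,402,80.7)])
n='wrist';m=ctrl.camera_model(n);p,d=ctrl.grab_frame(n); cv2.imwrite("pics/w3.png",p); np.savez("w3.npz",p=p,d=d,**m)
print(-m['R'].T@m['t'])
E
```

```text
t 5.8 pos [ 564.75 -162.91  402.24] rot [-1.7999e+02 -1.4000e-01  8.0830e+01] F [ 0.52 -0.26 -1.75] w 0.246 q [ 33.  14. -25.  92.   6.  76.  -2.]
[60.46 -1.4   0.39] turn 0.13
[578.38304495 -86.00549671 372.05578143]
```

View pics/w3.png

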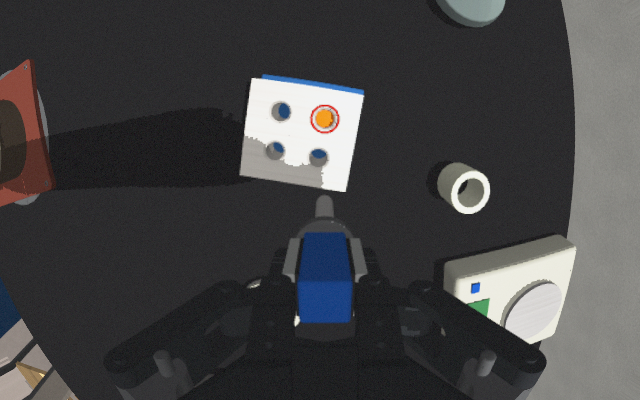

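```bash
python3 - <<'E'
from h import *
m=dict(np.load('w3.npz'));p=m['p'];hsv=cv2.cvtColor(p,cv2.COLOR_BGR2HSV)
r=(((hsv[...,0]<6)|(hsv[...,0]>172))&(hsv[...,1]>90)&(hsv[...,2]>120)).astype(np.uint8)
r[:95]=0;r[145:]=0;r[:,:300]=0;r[:,350:]=0
ys,xs=np.nonzero(r);W=np.array([fonz(m,u,v,97)[:2] for u,v in zip(xs,ys)],np.float32)
print(len(xs),xs.min(),xs.max(),ys.min(),ys.max(),cv2.fitEllipse(W),cv2.minEnclosingCircle(W))
W=np.array([fonz(m,u,v,97)[:2] for u,v in [(252,78),(363,95),(345,191),(240,176)]],np.float32);print('blk',W.mean(0),cv2.minAreaRect(W))
for z in (125,130,135,140,145): print(z,fonz(m,325,197,z)[:2])
cv2.imwrite('pics/w3b.png',cv2.resize(p[90:250,280:370],None,fx=6,fy=3.7,interpolation=cv2.INTER_CUBIC))
E
```

```text
175 310 338 105 132 ((575.3316040039062, -101.32264709472656), (23.902957916259766, 24.080324172973633), 178.672119140625) ((575.33740234375, -101.34524536132812), 12.960981369018555)
blk [ 550.6744  -112.31419] ((550.5538330078125, -112.67186737060547), (91.13813018798828, 99.34683990478516), 71.30284118652344)
125 [ 565.71768062 -164.11103972]
130 [ 565.97400663 -162.53031284]
135 [ 566.23033263 -160.94958595]
140 [ 566.48665864 -159.36885907]
145 [ 566.74298464 -157.78813219]
```

View pics/w3b.png

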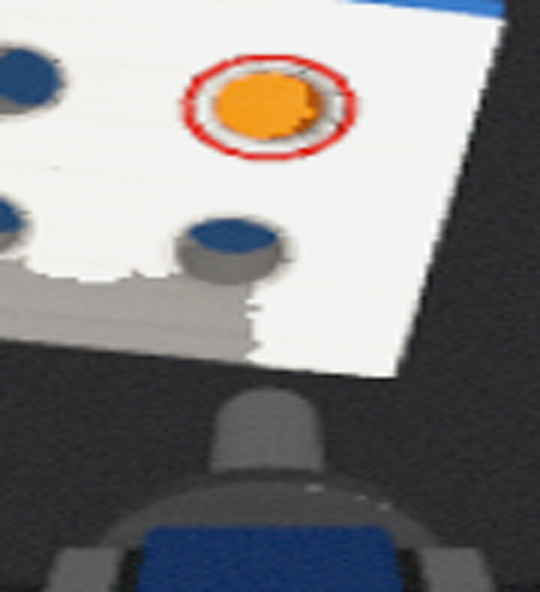

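```bash
python3 - <<'E'
from h import *
m=dict(np.load('w3.npz'));p=m['p']
cv2.imwrite('pics/w3c.png',cv2.resize(p[190:330,280:370],None,fx=6,fy=4.2,interpolation=cv2.INTER_CUBIC))
a=np.deg2rad(80.83);tx=np.array([np.cos(a),np.sin(a)]);ty=np.array([np.sin(a),-np.cos(a)]);T=np.array([564.75,-162.91])
for n,u,v,z in [('ring',324.5,119,97),('collar lo',324.5,216.5,214.8),('collar hi',324.5,216.5,220.8),('htopfront',324.5,283,270.8),('htopback',324.5,322,270.8),('tip130',324.5,197,130),('tip137',324.5,197,137)]:
    q=fonz(m,u,v,z)[:2]-T; print(n,q@tx,q@ty)
q=np.array([575.33,-101.33])-T;print(q@tx,q@ty)
E
```

```text
ring 62.09523933432508 0.7040352421474066
collar lo 16.57252934090679 0.8959703060098153
collar hi 18.919854539158813 0.907684075802885
htopfront 10.644203776600612 0.9938255256196872
htopback -9.566756636051618 0.9855314138064105
tip130 0.5698337917530779 0.7375218767810243
tip137 2.8117594628181064 0.7509824381360779
62.47907227343964 0.6311321971713976
```

View pics/w3c.png

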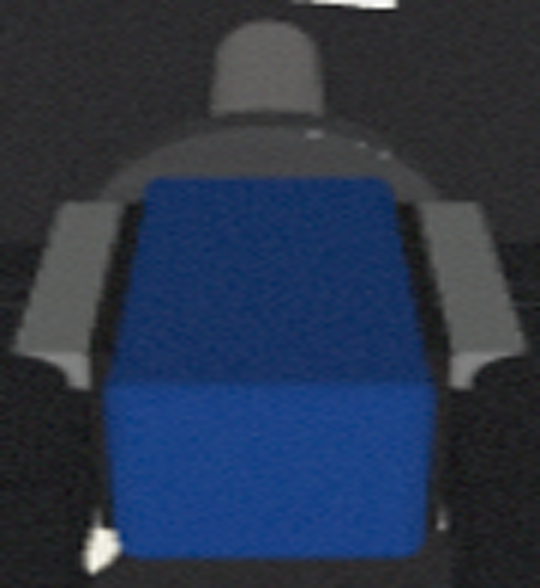

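Request:
move_arm(steps=[[[20, 0, 0, 0, 1], [45, -0.2, 0, 0, 1], [60, -0.3, 0, 0, 1], [62, -0.3, 0, 0, 1], [62, -0.3, 10, 0, 1], [62, -0.3, 20, 0, 1], [62, -0.3, 28, 0, 1], [62, -0.3, 28, 0, 1], [62, -0.3, 28, 0, 1]]])

```text
time_s: 6.98
ee_pos: [574.4, -101.8, 374.7]
tool_rot: [180.0, -0.1, 80.8]
wrist_force: [0.4, 0.0, -1.4]
gripper_width: 0.248
```

```bash
python3 - <<'E'
from h import *
from bench import ctrl
shift([(574.6,-101.7,374,80.83)])
n='wrist';m=ctrl.camera_model(n);p,d=ctrl.grab_frame(n); np.savez("w4.npz",p=p,d=d,**m)
cv2.imwrite('pics/w4.png',cv2.resize(p[140:330,260:390],None,fx=5,fy=3.1,interpolation=cv2.INTER_CUBIC))
n='side';m=ctrl.camera_model(n);p,d=ctrl.grab_frame(n); np.savez("s4.npz",p=p,d=d,**m)
cv2.imwrite('pics/s4.png',cv2.resize(p[110:240,310:420],None,fx=5,fy=4.6,interpolation=cv2.INTER_CUBIC))
E
```

```text
t 6.97 pos [ 574.4  -101.81  374.66] rot [ 1.7999e+02 -1.2000e-01  8.0820e+01] F [ 0.43  0.04 -1.45] w 0.248 q [ 29.  15. -27.  95.   7.  72.  -9.]
[0.14 0.18 0.66] turn -0.01
```

View pics/w4.png

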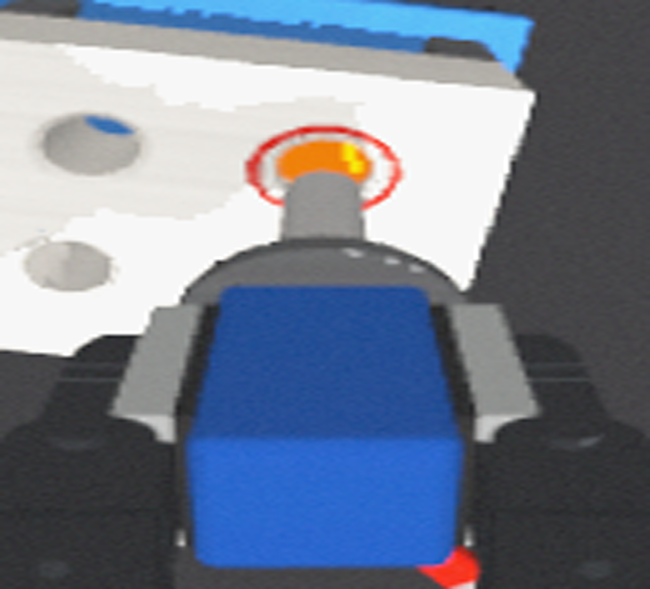

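View pics/s4.png

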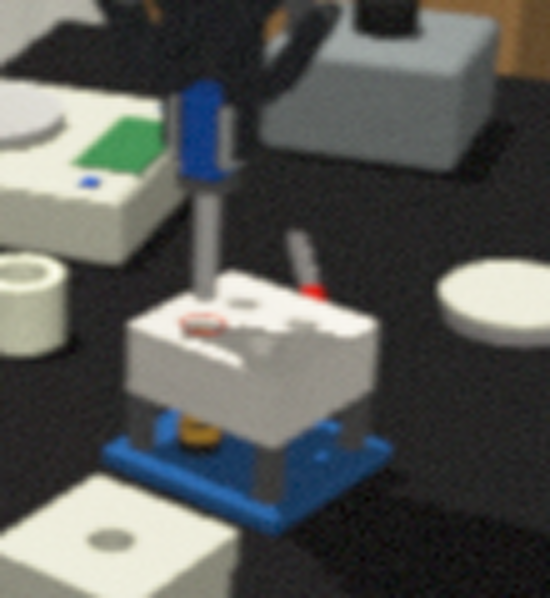

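Request:
move_arm(steps=[[[0.1, 0.1, 3, 0, 1], [0.1, 0.1, 6, 0, 1], [0.1, 0.1, 9, 0, 1], [0.1, 0.1, 11, 0, 1], [0.1, 0.1, 13, 0, 1], [0.1, 0.1, 15, 0, 1], [0.1, 0.1, 16, 0, 1], [0.1, 0.1, 16, 0, 1]]])

```text
time_s: 8.07
ee_pos: [574.6, -101.5, 358.8]
tool_rot: [180.0, -0.1, 80.8]
wrist_force: [0.4, 0.1, -1.8]
gripper_width: 0.247
```

```bash
cat > look.py <<'E'
from h import *
from bench import ctrl
import sys
k=sys.argv[1]
shift([])
n='wrist';m=ctrl.camera_model(n);p,d=ctrl.grab_frame(n)
cv2.imwrite(f'pics/w{k}.png',cv2.resize(p[140:330,260:390],None,fx=5,fy=3.1,interpolation=cv2.INTER_CUBIC))
E
python3 look.py 5
```

```text
t 8.07 pos [ 574.58 -101.55  358.85] rot [ 1.7997e+02 -1.2000e-01  8.0830e+01] F [ 0.4   0.11 -1.83] w 0.247 q [ 29.  15. -27.  96.   7.  71.  -9.]
```

View pics/w5.png

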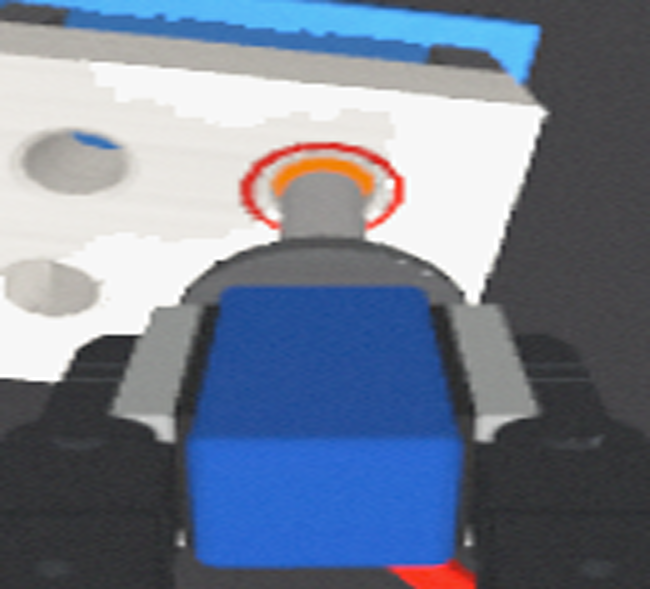

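Request:
move_arm(steps=[[[0, 0, 1.5, 0, 1], [0, 0, 3, 0, 1], [0, 0, 4, 0, 1], [0, 0, 5, 0, 1], [0, 0, 6, 0, 1], [0, 0, 7, 0, 1], [0, 0, 8, 0, 1]]])

```text
time_s: 9.0
ee_pos: [574.6, -101.5, 350.9]
tool_rot: [180.0, -0.1, 80.8]
wrist_force: [0.0, 0.3, -2.5]
gripper_width: 0.253
```

```bash
python3 look.py 6
```

```text
t 9.0 pos [ 574.6  -101.53  350.87] rot [ 1.7996e+02 -1.2000e-01  8.0830e+01] F [ 0.03  0.33 -2.5 ] w 0.253 q [ 29.  16. -27.  96.   7.  70.  -9.]
```

View pics/w6.png

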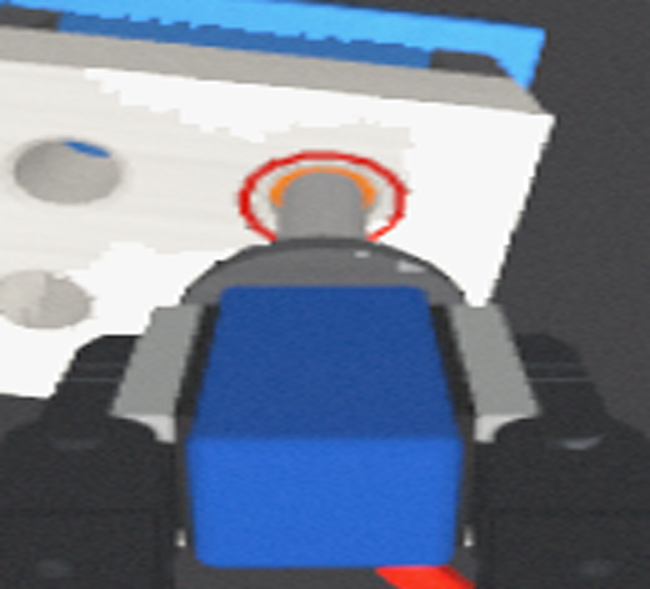

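Request:
move_arm(steps=[[[0, 0, 1, 0, 1], [0, 0, 2, 0, 1], [0, 0, 3, 0, 1], [0, 0, 4, 0, 1], [0, 0, 5, 0, 1], [0, 0, 6, 0, 1]]])

```text
time_s: 9.8
ee_pos: [574.7, -101.5, 345.6]
tool_rot: [179.9, -0.1, 80.8]
wrist_force: [-2.3, 0.6, 5.9]
gripper_width: 0.246
```

Request:
move_arm(steps=[[[0, 0, 1, 0, 1], [0, 0, 2, 0, 1], [0, 0, 3, 0, 1], [0, 0, 4, 0, 1]]])

```text
time_s: 10.3
ee_pos: [574.7, -101.4, 342.2]
tool_rot: [179.9, -0.1, 80.8]
wrist_force: [-2.7, 0.2, 5.6]
gripper_width: 0.252
```

Request:
move_arm(steps=[[[0, 0, 2, 0, 1], [0, 0, 4, 0, 1], [0, 0, 6, 0, 1], [0, 0, 8, 0, 1], [0, 0, 10, 0, 1]]])

```text
time_s: 10.92
ee_pos: [574.7, -101.3, 332.9]
tool_rot: [179.9, -0.1, 80.8]
wrist_force: [-2.5, -0.4, 6.4]
gripper_width: 0.244
```

```bash
python3 look.py 7
```

```text
t 10.93 pos [ 574.72 -101.34  332.87] rot [ 1.7988e+02 -9.0000e-02  8.0830e+01] F [-2.54 -0.4   6.37] w 0.244 q [ 29.  16. -27.  98.   8.  68. -10.]
```

View pics/w7.png

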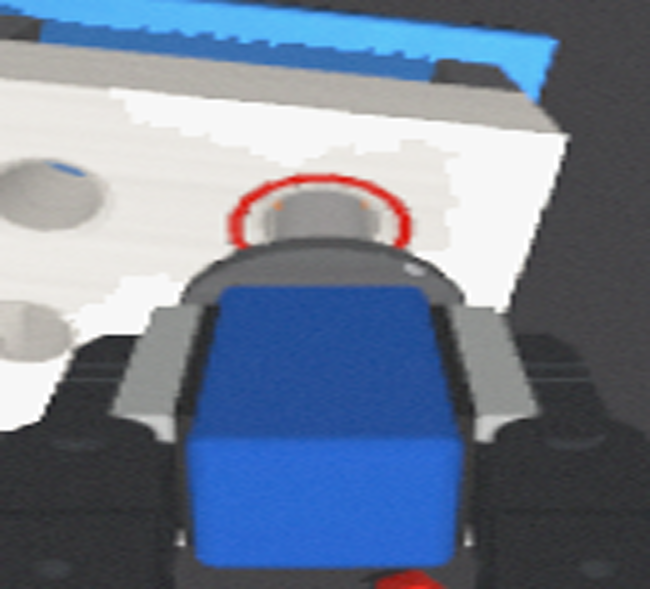

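Request:
move_arm(steps=[[[0, 0, 2, 0, 1], [0, 0, 4, 0, 1], [0, 0, 6, 0, 1], [0, 0, 8, 0, 1], [0, 0, 10, 0, 1], [0, 0, 11, 0, 1], [0, 0, 12, 0, 1]]])

```text
time_s: 11.85
ee_pos: [574.7, -101.3, 321.1]
tool_rot: [179.9, -0.1, 80.8]
wrist_force: [-3.2, -0.0, 4.3]
gripper_width: 0.244
```

Request:
move_arm(steps=[[[0, 0, 0.8, 0, 1], [0, 0, 1.6, 0, 1], [0, 0, 2.4, 0, 1]]])

```text
time_s: 12.22
ee_pos: [574.6, -101.3, 319.1]
tool_rot: [179.9, -0.1, 80.8]
wrist_force: [-2.4, 1.3, 5.7]
gripper_width: 0.247
```

```bash
python3 - <<'E'
from h import *
from bench import ctrl
shift([])
n='side';m=ctrl.camera_model(n);p,d=ctrl.grab_frame(n); np.savez("s8.npz",p=p,d=d,**m)
cv2.imwrite('pics/s8.png',cv2.resize(p[150:240,320:400],None,fx=8,fy=6.6,interpolation=cv2.INTER_CUBIC))
E
```

```text
t 12.22 pos [ 574.65 -101.28  319.15] rot [ 1.7988e+02 -7.0000e-02  8.0820e+01] F [-2.4   1.29  5.68] w 0.247 q [ 28.  17. -27.  99.   8.  66. -10.]
```

View pics/s8.png

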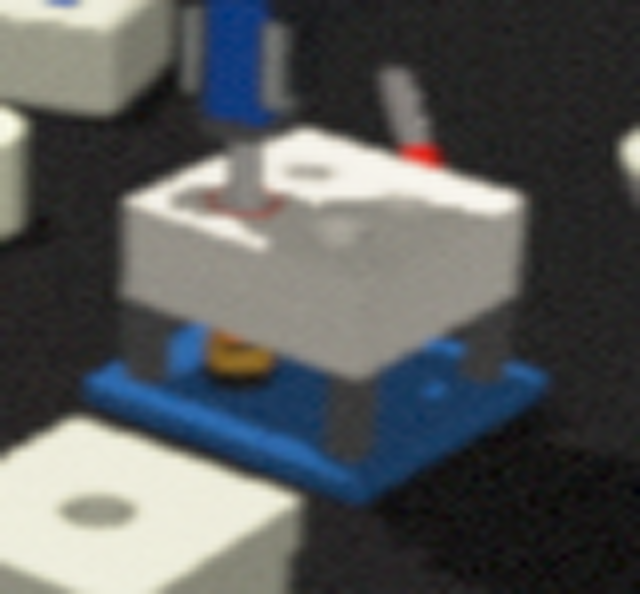

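Request:
move_arm(steps=[[[0, 0, 0.8, 0, 1], [0, 0, 1.6, 0, 1], [0, 0, 2.4, 0, 1]]])

```text
time_s: 12.65
ee_pos: [574.6, -101.2, 317.0]
tool_rot: [179.9, -0.1, 80.8]
wrist_force: [-3.4, 0.2, 5.3]
gripper_width: 0.247
```

Request:
move_arm(steps=[[[0, 0, 0.8, 0, 1], [0, 0, 1.6, 0, 1], [0, 0, 2.2, 0, 1]]])

```text
time_s: 13.02
ee_pos: [574.7, -101.2, 315.2]
tool_rot: [179.9, -0.1, 80.8]
wrist_force: [-2.2, 0.1, 5.5]
gripper_width: 0.247
```

Request:
move_arm(steps=[[[0, 0, 0.8, 0, 1], [0, 0, 1.6, 0, 1], [0, 0, 2.2, 0, 1]]])

```text
time_s: 13.4
ee_pos: [574.6, -101.1, 313.3]
tool_rot: [179.9, -0.0, 80.8]
wrist_force: [-2.0, -0.8, 5.1]
gripper_width: 0.247
```

Request:
move_arm(steps=[[[0, 0, 0.8, 0, 1], [0, 0, 1.6, 0, 1], [0, 0, 2.2, 0, 1]]])

```text
time_s: 13.78
ee_pos: [574.6, -101.1, 311.4]
tool_rot: [179.9, -0.0, 80.8]
wrist_force: [-3.8, -0.7, 4.7]
gripper_width: 0.246
```

Request:
move_arm(steps=[[[0, 0, 0.8, 0, 1], [0, 0, 1.6, 0, 1], [0, 0, 2.2, 0, 1]]])

```text
time_s: 14.15
ee_pos: [574.6, -101.1, 309.6]
tool_rot: [179.8, -0.0, 80.8]
wrist_force: [-3.3, 0.7, 4.8]
gripper_width: 0.248
```

```bash
cat > looks.py <<'E'
from h import *
from bench import ctrl
import sys
shift([])
n='side';p,d=ctrl.grab_frame(n)
cv2.imwrite(f'pics/s{sys.argv[1]}.png',cv2.resize(p[150:240,320:400],None,fx=8,fy=6.6,interpolation=cv2.INTER_CUBIC))
E
python3 looks.py 9
```

```text
t 14.15 pos [ 574.62 -101.09  309.61] rot [ 1.7985e+02 -3.0000e-02  8.0820e+01] F [-3.32  0.7   4.82] w 0.248 q [ 28.  18. -27.  99.   9.  65. -10.]
```

View pics/s9.png

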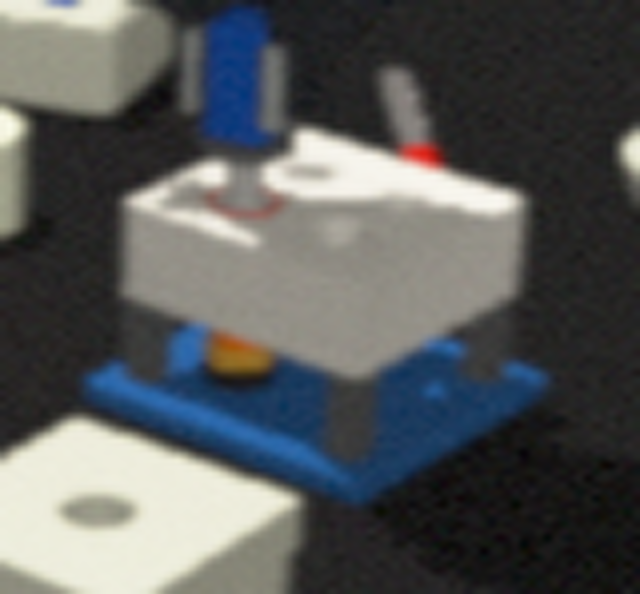

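```bash
python3 look.py 10
```

```text
t 14.2 pos [ 574.59 -101.09  309.52] rot [ 1.7986e+02 -3.0000e-02  8.0820e+01] F [-2.14 -0.57  4.73] w 0.246 q [ 28.  18. -27.  99.   9.  65. -10.]
```

View pics/w10.png

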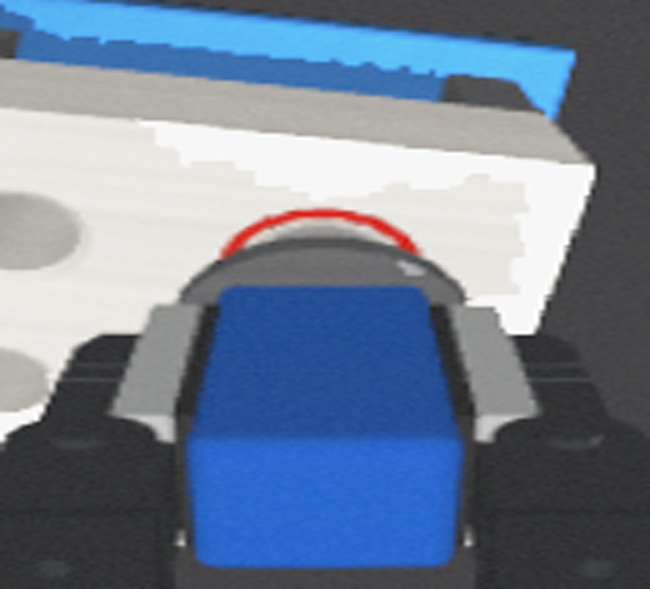

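Request:
move_arm(steps=[[[0, 0, 0.6, 0, 1], [0, 0, 1.2, 0, 1], [0, 0, 1.8, 0, 1]]])

```text
time_s: 14.62
ee_pos: [574.6, -101.1, 307.9]
tool_rot: [179.9, -0.0, 80.8]
wrist_force: [-3.4, 0.5, 5.5]
gripper_width: 0.248
```

Request:
move_arm(steps=[[[0, 0, 0.6, 0, 1], [0, 0, 1.2, 0, 1], [0, 0, 1.8, 0, 1]]])

```text
time_s: 15.0
ee_pos: [574.8, -101.0, 307.3]
tool_rot: [179.8, -0.0, 80.8]
wrist_force: [-4.8, 0.7, 15.7]
gripper_width: 0.248
```

Request:
move_arm(steps=[[[0, 0, 0.6, 0, 1], [0, 0, 1.2, 0, 1]]])

```text
time_s: 15.25
ee_pos: [574.8, -100.9, 307.3]
tool_rot: [179.8, 0.0, 80.8]
wrist_force: [-6.7, 1.4, 16.8]
gripper_width: 0.248
```

Request:
move_arm(steps=[[[0, 0, 0.6, 0, 1], [0, 0, 1.2, 0, 1]]])

```text
time_s: 15.5
ee_pos: [574.8, -100.8, 307.3]
tool_rot: [179.8, 0.0, 80.8]
wrist_force: [-6.9, 0.7, 16.2]
gripper_width: 0.243
```

```bash
python3 looks.py 11
```

```text
t 15.5 pos [ 574.8  -100.81  307.33] rot [1.7976e+02 3.0000e-02 8.0810e+01] F [-6.86  0.74 16.23] w 0.243 q [ 28.  18. -27.  99.   9.  65. -11.]
```

View pics/s11.png

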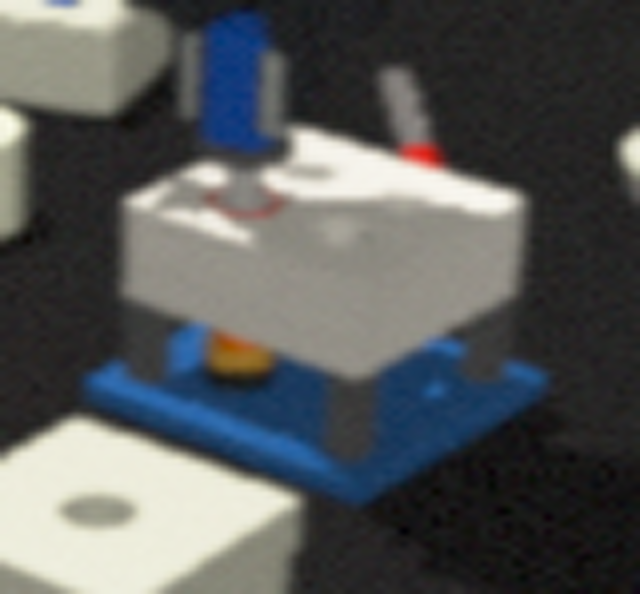

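Request:
move_arm(steps=[[[0, 0, -1, 0, 1], [0, 0, -4, 0, 1], [0, 0, -10, 0, 1], [0, 0, -20, 0, 1], [0, 0, -35, 0, 1], [0, 0, -50, 0, 1], [0, 0, -70, 0, 1], [0, 0, -90, 0, 1], [0, 0, -95, 0, 1], [0, 0, -95, 0, 1]]])

```text
time_s: 16.8
ee_pos: [574.4, -100.7, 402.6]
tool_rot: [179.7, 0.0, 80.8]
wrist_force: [-0.0, -0.6, -2.0]
gripper_width: 0.247
```

```bash
python3 looks.py 12; python3 - <<'E'
from h import *
shift([(535.3,131,402,80.7)])
E
```

```text
t 16.8 pos [ 574.39 -100.68  402.56] rot [1.7974e+02 4.0000e-02 8.0810e+01] F [-0.01 -0.59 -1.97] w 0.247 q [ 29.  13. -27.  93.   6.  75.  -9.]
t 16.85 pos [ 574.26 -100.69  401.91] rot [1.798e+02 3.000e-02 8.081e+01] F [-0.03 -0.4  -3.12] w 0.25 q [ 29.  13. -27.  93.   6.  75.  -9.]
[222.5  -75.45  -0.48] turn 0.11
```

View pics/s12.png

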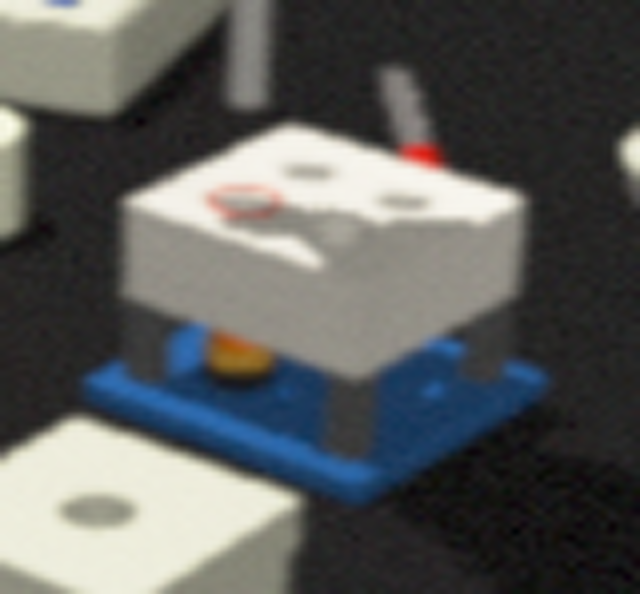

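Request:
move_arm(steps=[[[-30, 0, 0, 0, 1], [-60, 0, 0, 0, 1], [-76, 0, 0, 0, 1], [-76, 0, 0, 0, 1], [-76, 0, 0, 0, 1]]])

```text
time_s: 17.48
ee_pos: [562.4, -174.2, 401.8]
tool_rot: [179.8, -0.0, 80.9]
wrist_force: [-0.5, -1.1, -2.1]
gripper_width: 0.249
```

```bash
python3 - <<'E'
from h import *
from bench import ctrl
shift([(535.3,131,402,80.7)])
n='wrist';m=ctrl.camera_model(n);p,d=ctrl.grab_frame(n); np.savez("w13.npz",p=p,d=d,**m)
for f in ('w3','w13'):
    m=np.load(f+'.npz');p=m['p'];d=m['d'];hsv=cv2.cvtColor(p,cv2.COLOR_BGR2HSV)
    o=(hsv[...,0]>8)&(hsv[...,0]<25)&(hsv[...,1]>150);o[160:]=0;o[:,:290]=0;o[:,360:]=0
    ys,xs=np.nonzero(o)
    P=[]
    for u,v in zip(xs,ys):
        if d[v,u]>0:
            c,r=fray(m,u,v); zc=(m['R']@r)[2]; P.append(c+r*d[v,u]/zc)
    P=np.array(P);print(f,len(xs),xs.mean(),ys.mean(),np.median(P,0) if len(P) else None)
    for u,v in [(280,135),(300,85)]:
        c,r=fray(m,u,v); zc=(m['R']@r)[2]; print((c+r*d[v,u]/zc).round(1))
p=np.load('w13.npz')['p'];cv2.imwrite('pics/w13.png',p)
E
```

```text
t 17.48 pos [ 562.44 -174.24  401.83] rot [ 1.7981e+02 -2.0000e-02  8.0910e+01] F [-0.48 -1.11 -2.09] w 0.249 q [ 34.  14. -25.  92.   6.  75.  -1.]
[297.11 -75.04  -0.33] turn 0.21
w3 240 324.26666666666665 118.12083333333334 [ 575.24679274 -101.32269432   89.58583748]
[ 533.9 -109.1   97.3]
[559.2 -68.3  98.1]
w13 193 323.79274611398966 104.14507772020725 [ 575.3422955  -101.19297785   46.41048366]
[ 518.9 -128.7   11.3]
[557.7 -80.5  97.6]
```

View pics/w13.png

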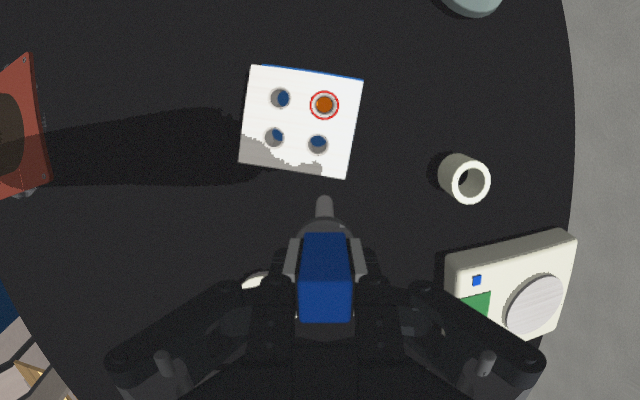

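Request:
move_arm(steps=[[[30, -8, 0, 0, 1], [80, -20, 0, 0, 1], [135, -34, 0, 0, 1], [190, -48, 0, 0, 1], [240, -61, 0, 0.2, 1], [275, -69, 0, 0.2, 1], [297, -75, 0, 0.2, 1], [297, -75, 0, 0.2, 1], [297, -75, 0, 0.2, 1], [297, -75, 0, 0.2, 1]]])

```text
time_s: 18.77
ee_pos: [535.4, 130.1, 401.6]
tool_rot: [179.8, 0.0, 80.6]
wrist_force: [0.3, -0.2, -1.8]
gripper_width: 0.245
```

```bash
python3 - <<'E'
from h import *
from bench import ctrl
shift([(535.3,131,402,80.7),(535.3,131,292.5,80.7)])
n='wrist';m=ctrl.camera_model(n);p,d=ctrl.grab_frame(n); cv2.imwrite('pics/w14.png',cv2.resize(p[110:330,230:410],None,fx=4,fy=2.7,interpolation=cv2.INTER_CUBIC))
n='side';p,d=ctrl.grab_frame(n)
cv2.imwrite('pics/s14.png',cv2.resize(p[140:290,280:400],None,fx=5,fy=4,interpolation=cv2.INTER_CUBIC))
E
```

```text
t 18.77 pos [535.42 130.06 401.64] rot [1.798e+02 1.000e-02 8.065e+01] F [ 0.28 -0.23 -1.81] w 0.245 q [ 14.  11. -37.  97.   7.  75. -33.]
[ 0.91 -0.27 -0.36] turn -0.05
[  0.93  -0.66 109.14] turn -0.05
```

View pics/w14.png

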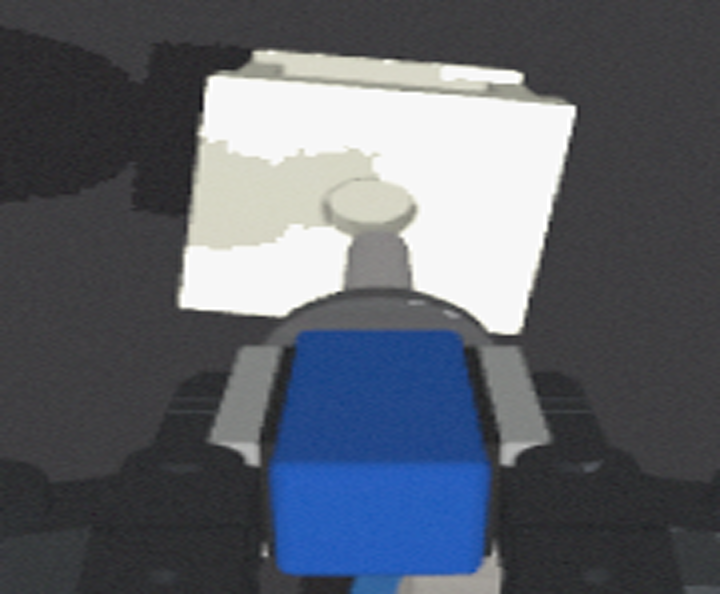

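View pics/s14.png

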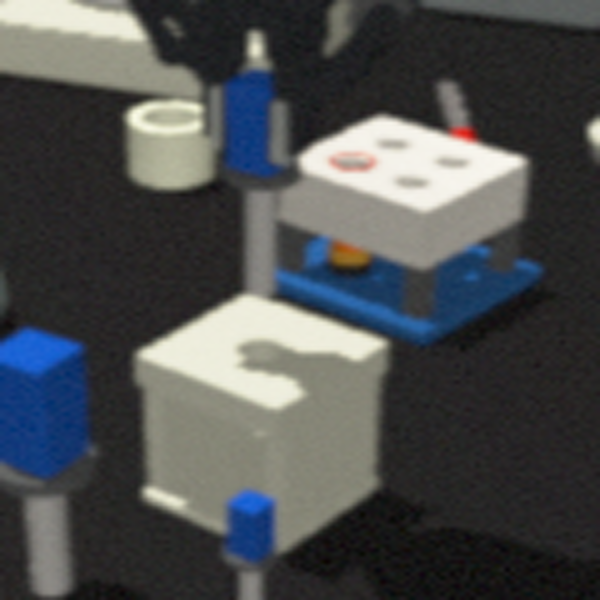

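Request:
move_arm(steps=[[[0.9, -1.5, 15, 0, 1], [0.9, -1.5, 25, 0, 1], [0.9, -1.5, 32, 0, 1], [0.9, -1.5, 38, 0, 1], [0.9, -1.5, 44, 0, 1], [0.9, -1.5, 55, 0, 1], [0.9, -1.5, 68, 0, 1], [0.9, -1.5, 80, 0, 1]]])

```text
time_s: 19.88
ee_pos: [534.2, 131.2, 320.6]
tool_rot: [179.8, 0.0, 80.7]
wrist_force: [-0.5, 0.4, -2.4]
gripper_width: 0.249
```

Request:
move_arm(steps=[[[0, 0, 10, 0, 1], [0, 0, 18, 0, 1], [0, 0, 23, 0, 1], [0, 0, 25.5, 0, 1], [0, 0, 26.5, 0, 1], [0, 0, 27, 0, 1]]])

```text
time_s: 20.62
ee_pos: [534.4, 131.2, 293.8]
tool_rot: [179.8, 0.0, 80.7]
wrist_force: [-0.1, 0.1, -2.1]
gripper_width: 0.248
```

Request:
move_arm(steps=[[[0, 0, 0.4, 0, 1], [0, 0, 0.8, 0, 1]]])

```text
time_s: 20.88
ee_pos: [534.4, 131.2, 293.1]
tool_rot: [179.8, 0.0, 80.6]
wrist_force: [-0.1, -0.4, -1.7]
gripper_width: 0.25
```

Request:
move_arm(steps=[[[0, 0, 0.4, 0, 1], [0, 0, 0.8, 0, 1], [0, 0, 1.0, 0, 1]]])

```text
time_s: 21.25
ee_pos: [534.5, 131.3, 292.4]
tool_rot: [179.8, 0.0, 80.6]
wrist_force: [-2.4, -0.8, 4.8]
gripper_width: 0.246
```

Request:
move_arm(steps=[[[0, 0, 0, 0, 0], [0, 0, 0, 0, -0.5], [0, 0, 0, 0, -1], [0, 0, 0, 0, -1], [0, 0, 0, 0, -1], [0, 0, 0, 0, -1]]])

```text
time_s: 22.0
ee_pos: [534.5, 131.2, 292.4]
tool_rot: [179.8, 0.0, 80.6]
wrist_force: [0.3, 0.3, -0.2]
gripper_width: 1.002
```

```bash
python3 - <<'E'
from h import *
from bench import ctrl
shift([])
n='wrist';m=ctrl.camera_model(n);p,d=ctrl.grab_frame(n); cv2.imwrite('pics/w15.png',p)
E
```

```text
t 22.0 pos [534.48 131.25 292.42] rot [1.7978e+02 1.0000e-02 8.0650e+01] F [ 0.32  0.35 -0.21] w 1.002 q [ 13.  16. -36. 104.  11.  63. -36.]
```

View pics/w15.png

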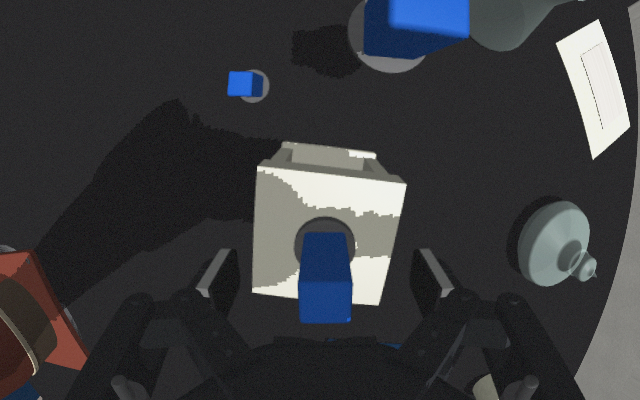

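Released; the handle top (325,303) stands free between the pads. Retreat straight up and verify.

Request:
move_arm(steps=[[[0, 0, -15, 0, -1], [0, 0, -40, 0, -1], [0, 0, -70, 0, -1], [0, 0, -100, 0, -1], [0, 0, -120, 0, -1], [0, 0, -120, 0, -1], [0, 0, -120, 0, -1]]])

```text
time_s: 22.92
ee_pos: [533.8, 131.3, 412.1]
tool_rot: [179.8, 0.0, 80.6]
wrist_force: [-0.5, 0.4, -1.1]
gripper_width: 0.998
```

```bash
python3 - <<'E'
from h import *
from bench import ctrl
shift([])
m=ctrl.camera_model('wrist');p,d=ctrl.grab_frame('wrist'); np.savez('w16.npz',p=p,d=d,**m); cv2.imwrite('pics/w16.png',p)
p,d=ctrl.grab_frame('side');cv2.imwrite('pics/s16.png',cv2.resize(p[130:310,260:430],None,fx=4,fy=3.3,interpolation=cv2.INTER_CUBIC))
cv2.imwrite('pics/s16f.png',p)
E
```

```text
t 22.93 pos [533.82 131.27 412.07] rot [1.798e+02 2.000e-02 8.065e+01] F [-0.49  0.4  -1.13] w 0.998 q [ 14.  10. -37.  96.   6.  76. -33.]
```

View pics/w16.png

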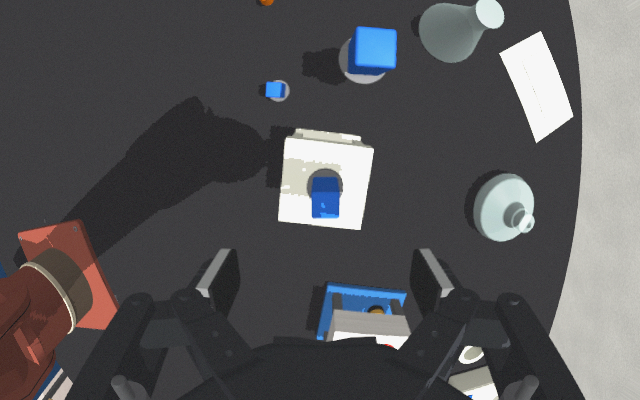

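View pics/s16f.png

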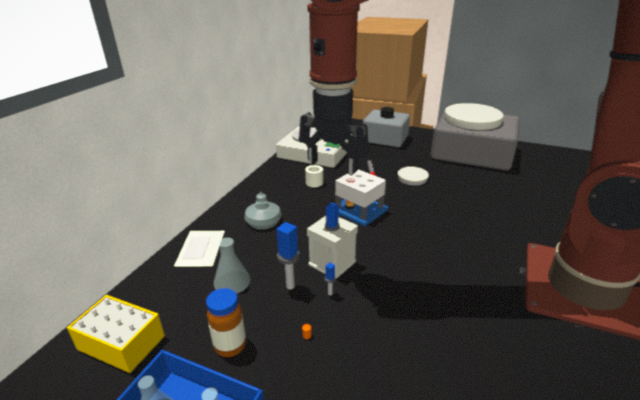

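View pics/s16.png

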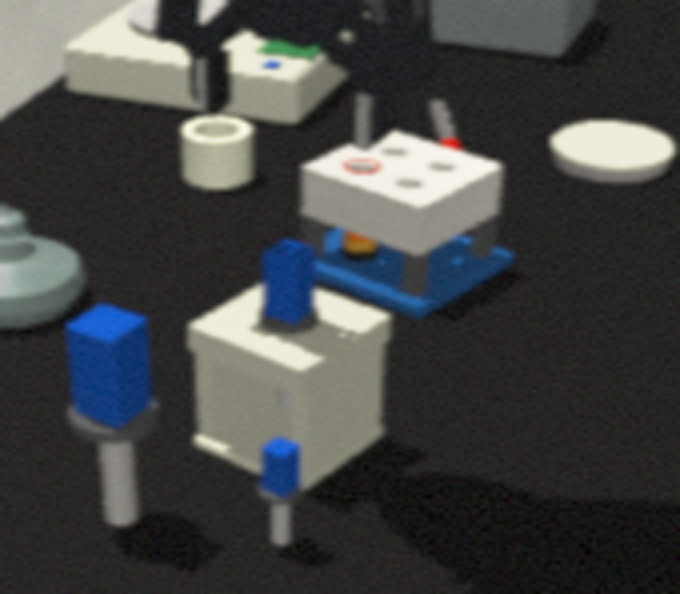

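The side view shows the rod upright, its collar flat on the stand near (333,228). The plug is in the cup near (350,203), and the bystanders have not moved. Handing in.

```bash
python3 - <<'E'
from bench import ctrl
print(ctrl.job_done())
E
```

```text
the job is handed in; nothing more can be done
None
```

The plug is home on the cup floor, the rod is back in its stand, and I handed the job in at about 23 s of the 64 s allowed. No verdict was reported.

- **Pressing:** I lowered the pin into the ringed bore and slid the plug down at roughly 7–8 N. The bottom showed as a sharp rise to about 18 N vertical (about 19 N in all). That is at call ends only; force peaks within a call were not recorded.
- **Plug position:** Wrist depth readings put the plug's top at 46.4 mm above the bench. The expected height when home is 46 mm, and the same readings ran about 0.5 mm high on the block's top face.
- **Rod:** Its collar seated at the same tool height as when I picked it up (292.4 mm). The last pictures show it upright and flat on the stand. It was set down about 1 mm to the side of where it was gripped, within the 8 mm allowed.
- **Surroundings:** The gripper is open and well above the rod. In the last side picture the bystanders look unmoved compared with the first one; I judged this by eye and did not measure it.

**Disagreements:**
- The top and wrist cameras differed by about 2 mm on the bore and stand positions. I lined up the pin and the hole in the wrist picture instead.
- A sideways force of 2–4 N while pressing, rising to 7 N at the bottom, suggests the pin brushed the bore wall lightly.

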